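# Start the clamp screw of a bench-stone strap

### The arm

A 6-joint arm with a two-finger parallel gripper is mounted at the origin on the work surface. World frame = base frame: x ahead of the robot, y to its left, z up, the work surface at z = 0. Lengths are in m, angles in rad, forces in N, time in s.
With the tool pointing down it reaches from about 0.15 to 0.775 m from the base axis. Payload 6.1 kg.
Tool frame: the origin (TCP) lies at the centre of the arm's flange, where the gripper is bolted on; the fingertips stand 173 mm ahead of it and the grasp point (between the pads) lies 155 mm ahead of it; z points along the fingers, x is the direction in which the jaws open and shut, and the axes are right-handed (so a half turn about z gives the same grasp; the last joint's range is limited). The gripper opens to 85 mm and grips with 20 to 120 N. Pads are 22 mm wide; open, the fingers measure 114 mm over their backs; the gripper's body (76 mm by 85 mm) begins 54 mm behind the grasp point. The pads swing forward as they close: fully open they stand 13 mm farther back than shut.
Start: joints at [1.188, 0.126, -0.04, 1.405, 0, 1.571], TCP at [0.196, 0.487, 0.405] pointing down, gripper open.
Joint ranges: [-2.72, 2.72], [-0.95, 1.95], [-1.27, 1.35], [-1.78, 2.02], [-1.46, 1.47], [-3.14, 3.14]. Speed limits (rad/s): [2.39, 2.39, 3.01, 3.14, 3.14, 3.14].

### API

Orientations are given as a unit quaternion [x, y, z, w].
In Python, from plant import sense, viewer, sign_off gives the robot as it stands.
- The arm moves only by the tool drive_tool, never from a script. Its argument "motion" is a list of rows, each an object of numbers: "tx", "ty", "tz": the shift along the world's x, y, z in mm; "rx", "ry", "rz": the turn, a rotation vector about the world's x, y, z in degrees. A call has 1 to 8 rows; each row shifts and turns the commanded pose from where the row before left it; what a row does not reach is not made up. A row lasts 1/10 s, in which the tool goes at most 50 mm and 8.59 degrees, less where a joint would pass 70% of its speed; a pose out of reach is approached as far as the arm can. A call with a gripper value outside its range is refused whole. "claw" is the closure, from -1 (fully open) to 1 (shut), set as the call begins (left out, the last holds). The fingers move at their own pace and stop on an object; "newtons" is the grip in N (left out, the last holds). Time passes only in rows, so rows that do not move let the fingers close. It gives the time, the measured TCP pose, the force and the opening at its end, in the units of the state.
- sense(): the state, without advancing time (a new reading comes with each control period).
- viewer.get_image(name): name is "scene" or "top" or "wrist"; returns a dict with "image" (384x512x3 uint8, blue, green, red), "fx", "fy", "cx", "cy" (pixels), "world_from_camera" (4x4, takes a point from camera to world coordinates). Camera axes: x right, y down, z forward; pixel columns grow to the right and rows downward; lengths in m; the calibration is good to about 2 mm. A picture is of the moment at which its call begins. There is no depth.
- sign_off(): hands the job in, once; it reports no verdict.
The state is a dict: "time": time; "joint_pos": joint angles; "joint_vel": joint speeds; "tau": joint torques, N m; "ee_pos": TCP position; "tool_rot": TCP orientation; "ft_force": force on the tool from outside, world axes, zero at the start; "ft_torque": the same for the moment, N m; "opening": opening from 0.0 (shut) to 1.0 (fully open).
Only numpy, scipy, OpenCV 4.12 (cv2) and the standard library are available. Lean on these libraries where they do the work, as an engineer would, in place of code of your own. Each camera call takes 0.05 s, during which the arm holds its last target. There are 200 camera calls.

### The job

Take the clamp strap that lies across the parts tray and lay it across the heel block and the ledge of the stone carrier, its wide end down between the block's two cheeks and its captive screw in the threaded boss. Then, letting the screw ride freely up and down, turn it backward (counter-clockwise seen from above) until it drops off the thread start, and turn it forward one single turn so that it is started but not tightened. Finish still gripping the screw's wing, holding it there, and leave the tub, the wrench and the slip stone where they are.

Things in the scene. Friction and masses are not known exactly. Their poses are not given: they have to be found in the camera images.
- bed: Stone-sharpening bed, fixed on the bench: dark steel plate 485 x 110 x 10 mm carrying boss, heel block and stone. Origin at bench height straight under the boss axis; x points along the plate from the heel block towards the stone, z up. In place, the strap's origin is on the boss axis 60 mm above the bench and the strap's x lies along this x.
- boss (a point): Centre of the mouth of the threaded boss, 46 mm above the bench: an upright steel tube 42 mm across, greased right-hand thread inside, pitch 6 mm, first thread 2 mm below the mouth, clear bore inside the thread 16 mm. Where round the bore the thread starts is not known.
- heel_block (a point): Centre of the top face of the heel block (28 mm along the bed, 60 mm above the bench), 89 mm from the boss axis. Two upright cheeks on it, inner faces 40 mm apart with flared tops 15 mm above the face, take the strap's wide end between them.
- ledge (a point): Centre of the flat ledge at the near end of the dark wooden stone carrier, 60 mm above the bench, 96 mm wide, 65 mm along the bed (from 30 to 95 mm beyond the boss axis). The strap's nose rests on it. Beyond it lies the stone, top 92 mm above the bench.
- strap: Steel clamp strap: bar 150 x 36 x 12 mm with a captive wing screw, about 0.65 kg together. Origin in its underside on the screw axis; x points from the wide heel end (-100 mm) to the nose (30 mm wide, +22 to +51 mm), z up. Starts lying level across the tray's two long rims, screw hanging inside; gripped and lifted off centre it may sag a little.
- strap_grip (a point): Point in the middle of the bar's thickness and width, 45 mm from the screw axis towards the heel end: a place to grip the bar across its 36 mm width, clear of the wing however it is turned.
- wing (a point): Centre of the screw's wing, on the screw axis: an upright flat steel plate 60 mm wide, 12 mm thick, 34 mm tall (17 mm above and below this point), over a collar 30 mm across and 6 mm tall. 35 mm above the strap's underside when screw_lift is 0. The screw's pilot end, 12 mm thick with a tapered tip, then reaches 45 mm below the underside.
- screw (a joint): Angle of the screw in the strap, rad, unlimited; grows counter-clockwise seen from above (backward, loosening). At 0 the wing's width lies along the strap, nose to heel.
- screw_lift (a joint): Height of the screw's collar over the strap, m, 0 (hanging) to 0.018. Strap in place, the unstarted screw (0.22 kg) stands on the first thread, lifted 9 to 16 mm; turned backward it rises 6 mm a turn, then drops about 6 mm at the thread start; turned forward from there it sinks 6 mm a turn. Slides freely by its weight; pinched tight it cannot drop.
- tray: Steel parts tray, fixed: open box 110 x 180 mm, 56 mm tall, wall 4 mm. Origin under its centre, x across the short side.
- tub: Empty black plastic tub, 110 mm across, 55 mm tall; bystander. Origin at the centre of its underside.
- wrench: Steel open-end wrench lying on the bench; bystander.
- slip: Reddish slip stone 100 x 40 x 18 mm lying on the bench; bystander.
Mind the look-alikes: they are no part of the job. Of the things that look like the strap, the largest one is meant.

How it is judged:
On the way, in this order (a step that is already met when the one before it is completed fails the run):
1. the strap lies level across heel block and ledge, the screw in the boss, not yet started (z of strap in the frame of bed between 0.058 and 0.062 m and horizontal distance between strap and bed below 0.005 m and angle between strap's own z axis and vertical below 0.04 rad and angle between the x axis of strap and the x axis of bed, either way round below 0.08 rad and x of strap_grip in the frame of bed below 0 m and value of joint screw below 1.35 rad), for 0.2 s.
2. the screw has been turned backward past the thread start and has dropped (value of joint screw above 1.4 rad and value of joint screw_lift between 0.0075 and 0.0118 m), for 0.1 s.
At the end, for the whole second after the job is handed in: The strap lies level (within 2.3 degrees) on heel block and ledge, 5 mm or less from the boss axis; the screw is one turn (within about 60 degrees) forward of its drop, down one pitch (within about 2 mm), at rest, and the fingers still grip its wing with more than 2 N (z of strap in the frame of bed between 0.058 and 0.062 m and horizontal distance between strap and bed below 0.005 m and angle between strap's own z axis and vertical below 0.04 rad and angle between the x axis of strap and the x axis of bed, either way round below 0.08 rad and x of strap_grip in the frame of bed below 0 m and value of joint screw between -5.3 and -3.1 rad and velocity of joint screw between -0.1 and 0.1 rad/s and value of joint screw_lift between 0.0012 and 0.0062 m and contact force between the fingers and screw above 2 N); the arm keeps its last pose, push and grip.
It fails at once if the tub, the wrench or the slip stone is pushed away (distance of any of tub, wrench, slip from where it was at the start of the episode above 0.03 m).
It also fails if it takes over 72 s, if anything falls off the work surface, if the arm or the gripper's body presses on something with over 40 N, if the wrist force passes 120 N, or if a joint passes its speed limit or range.

## Working session

There is one attempt and no reset: what is moved stays moved. The work goes in short steps, Python scripts to look and compute and a tool call to move; the robot and the scene stay as the last step left them, time stands still between calls to the robot, and variables do not carry over. Pictures are saved under pics/ and viewed, about 8 in all and at most 12, crops included, and the job is handed in when it is done.

Besides the shell and the picture viewer there is one more tool, called after "Emit:" as a command line: name --argument value ..., lists and objects as JSON in quotes. drive_tool: Moves the arm, as the interface text tells. Its arguments: {"type":"object","properties":{"motion":{"type":"array","items":{"type":"object","properties":{"tx":{"type":"number"},"ty":{"type":"number"},"tz":{"type":"number"},"rx":{"type":"number"},"ry":{"type":"number"},"rz":{"type":"number"}}}},"claw":{"type":"number"},"newtons":{"type":"number"}},"required":["motion"]}

```bash
mkdir -p pics; ls; cat > h.py <<'E'
import numpy as np, cv2
from plant import sense, viewer
def shot(n,f=None):
    d=viewer.get_image(n); np.savez(f'{f or n}.npz',**d)
    if f: cv2.imwrite(f'pics/{f}.png',d['image'])
    return d
def load(f): return np.load(f+'.npz')
def ray(d,u,v,z):
    T=d['world_from_camera']; r=T[:3,:3]@np.array([(u-d['cx'])/d['fx'],(v-d['cy'])/d['fy'],1])
    o=T[:3,3]; return o+r*(z-o[2])/r[2]
def proj(d,p):
    T=np.linalg.inv(d['world_from_camera']); c=T[:3,:3]@np.array(p)+T[:3,3]
    return d['fx']*c[0]/c[2]+d['cx'],d['fy']*c[1]/c[2]+d['cy']
E
python3 - <<'E'
from h import *
a=shot('top','top0');b=shot('scene','scene0')
for d in(a,b): print(d['fx'],d['cx'],d['cy'],np.round(d['world_from_camera'],3))
print(sense())
E
```

```text
pics
392.3298023977639 254.7677318222167 188.725583971001 [[-0.026 -0.983  0.181  0.316]
 [-1.     0.024 -0.013 -0.149]
 [ 0.009 -0.181 -0.983  1.141]
 [ 0.     0.     0.     1.   ]]
405.4157259677867 251.55285962901849 190.49198818620235 [[-0.283  0.565 -0.775  1.236]
 [ 0.959  0.174 -0.224  0.041]
 [ 0.009 -0.807 -0.591  0.628]
 [ 0.     0.     0.     1.   ]]
{'time': 0.1, 'joint_pos': array([ 1.18797754e+00,  1.26363371e-01, -4.04820121e-02,  1.40538534e+00,
       -1.02945357e-05,  1.57080352e+00]), 'joint_vel': array([-1.18386490e-03, -1.03622581e-03,  3.21042970e-03, -9.20846706e-04,
        1.17627795e-03, -4.01902130e-05]), 'tau': array([ 1.22082562e-03, -4.36912501e+01,  3.53601766e+01,  1.39301206e-02,
        9.68966219e-05, -2.59813282e-05]), 'ee_pos': array([0.19607096, 0.48690579, 0.40399467]), 'tool_rot': array([ 8.28716676e-01,  5.59667898e-01, -5.91469957e-04,  4.05662372e-04]), 'ft_force': array([ 0.22800417, -0.1692388 , -0.05477991]), 'ft_torque': array([-0.00659283, -0.02889379,  0.02223789]), 'opening': 0.9999910176779692}
```

View pics/top0.png

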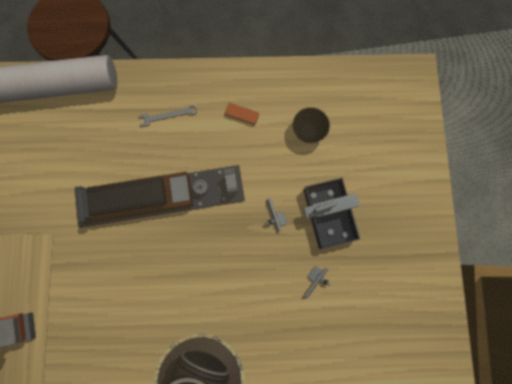

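View pics/scene0.png

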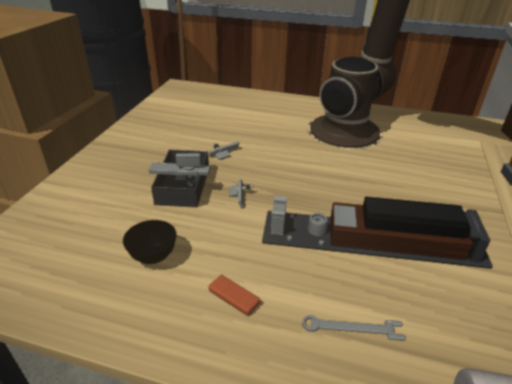

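Top view: the candidates for the strap are the bar across the tray (332,207), a small one at (275,215), and another small one at (316,282). The one on the tray is the largest and matches the description, so I choose it. The bed runs from (78,206) to (242,185), with its boss at (200,186), heel block at (231,180) and ledge at (180,188). The tub is at (311,125), the slip at (241,114) and the wrench at (168,116). I'll check with a close crop.

```bash
python3 - <<'E'
from h import *
a=load('top0')['image'];b=load('scene0')['image']
c1=cv2.resize(a[155:255,165:365],None,fx=4,fy=4,interpolation=cv2.INTER_CUBIC)
c2=cv2.resize(b[135:275,140:340],None,fx=4,fy=4,interpolation=cv2.INTER_CUBIC)[:,:]
cv2.imwrite('pics/crop0.png',cv2.resize(np.vstack([c1[:,:800],c2]),(500,600))) if 0 else None
cv2.imwrite('pics/c1.png',c1);cv2.imwrite('pics/c2.png',c2)
E
```

```text
(no output)
```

View pics/c1.png

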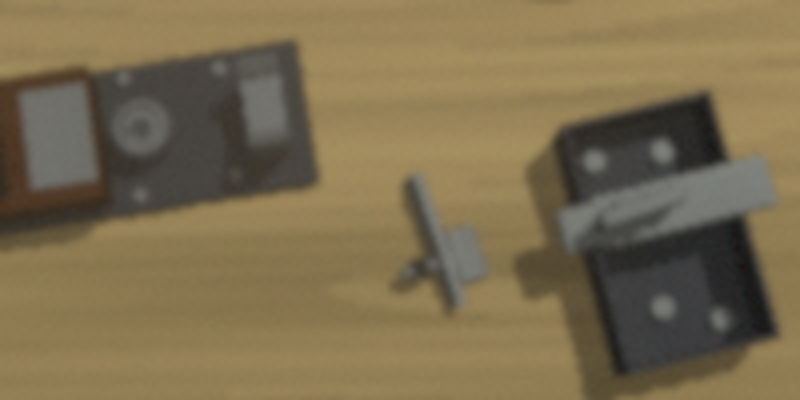

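View pics/c2.png

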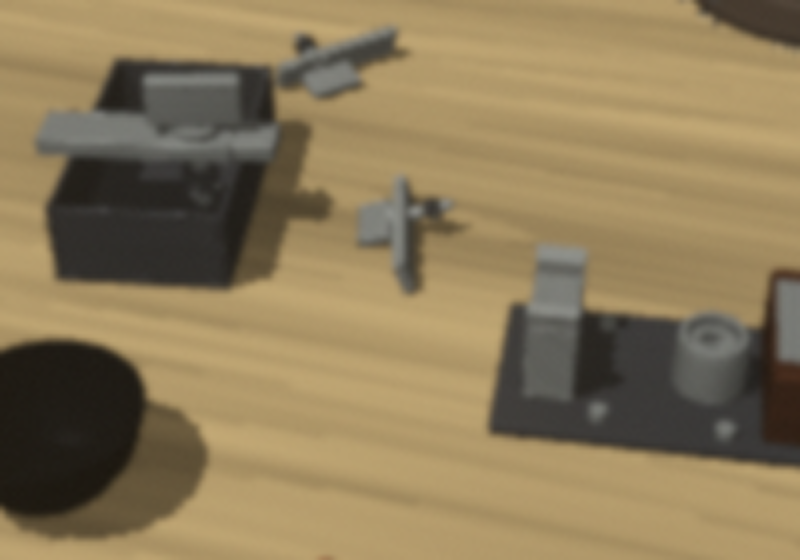

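The crops confirm it. The large strap lies across the tray (top view, about 305–358 × 195–217), with its heel to the right and its wing at the nose end. The two small look-alikes lie flat on the bench. The bed's boss is at about (200,187) and the heel block at (231,182).

```bash
cat >> h.py <<'E'
from scipy.spatial.transform import Rotation as R
def yaw(s): 
    m=R.from_quat(s['tool_rot']).as_matrix(); return np.degrees(np.arctan2(m[1,0],m[0,0])), np.round(m[:,2],3)
E
python3 - <<'E'
from h import *
d=load('top0')
C=lambda u,v:(165+(u+.5)/4-.5,155+(v+.5)/4-.5)
P=lambda u,v,z:np.round(ray(d,*C(u,v),z),4)
print('bed edge',P(298,42,.01),P(317,182,.01))
print('boss',P(140,127,.046)); print('heel',P(264,110,.06))
print('ledge c',P(60,135,.06))
print('nose',P(564,231,.068),'heel',P(772,180,.068))
print('traycorners',P(712,93,.056),P(775,335,.056),P(617,373,.056),P(560,130,.056))
s=sense();print(yaw(s))
T=np.array(viewer.get_image('wrist')['world_from_camera']);M=np.eye(4);M[:3,:3]=R.from_quat(s['tool_rot']).as_matrix();M[:3,3]=s['ee_pos']
print(np.round(np.linalg.inv(M)@T,3))
E
```

```text
bed edge [ 0.5956 -0.1195  0.01  ] [ 0.4904 -0.1313  0.01  ]
boss [ 0.5275 -0.0073  0.046 ]
heel [ 0.5347 -0.096   0.06  ]
ledge c [0.5204 0.0468 0.06  ]
nose [ 0.4431 -0.3014  0.068 ] heel [ 0.475  -0.4474  0.068 ]
traycorners [ 0.54   -0.4128  0.056 ] [ 0.3689 -0.4448  0.056 ] [ 0.3459 -0.3345  0.056 ] [ 0.5161 -0.3038  0.056 ]
(np.float64(68.06568705742264), array([-0.001, -0.001, -1.   ]))
[[ 1.    -0.     0.    -0.   ]
 [-0.     0.964  0.267 -0.068]
 [-0.    -0.267  0.964  0.031]
 [ 0.     0.     0.     1.   ]]
```

Emit:
drive_tool --motion '[{"tx": 25,"ty": -39,"rz": -7.7},{"tx": 25,"ty": -39,"rz": -7.7},{"tx": 25,"ty": -39,"rz": -7.7},{"tx": 25,"ty": -39,"rz": -7.7},{"tx": 25,"ty": -39,"rz": -7.7},{"tx": 25,"ty": -39,"rz": -7.7},{"tx": 25,"ty": -39,"rz": -7.7},{"tx": 25,"ty": -39,"rz": -7.7}]'

```text
validation failed for argument at $.mo...
```

Emit:
drive_tool --motion '[{"tx": 25,"ty": -39},{"tx": 25,"ty": -39},{"tx": 25,"ty": -39},{"tx": 25,"ty": -39},{"tx": 25,"ty": -39},{"tx": 0,"ty": 0},{"tx": 0,"ty": 0}]'

```text
validation failed for argument at $.mo...
```

```bash
python3 - <<'E'
from h import *
s=sense();print(s['time'],s['ee_pos'],yaw(s),s['joint_pos'])
d=shot('wrist','w_bed')
for n,p in dict(boss=(.5275,-.0073,.046),heel=(.5347,-.096,.06),ledge=(.5204,.0468,.06)).items(): print(n,proj(d,p))
print(d['fx'])
E
```

```text
0.15 [0.19605243 0.48690131 0.40408598] (np.float64(68.06805063572568), array([-0.   , -0.001, -1.   ])) [ 1.18801068e+00  1.26268221e-01 -4.03917224e-02  1.40542360e+00
 -2.57624686e-05  1.57079541e+00]
boss (np.float64(14.110483625763607), np.float64(515.4942441286319))
heel (np.float64(-44.98488121671727), np.float64(547.9370308899404))
ledge (np.float64(38.70306004230906), np.float64(514.0354358087689))
334.5477442023108
```

View pics/w_bed.png

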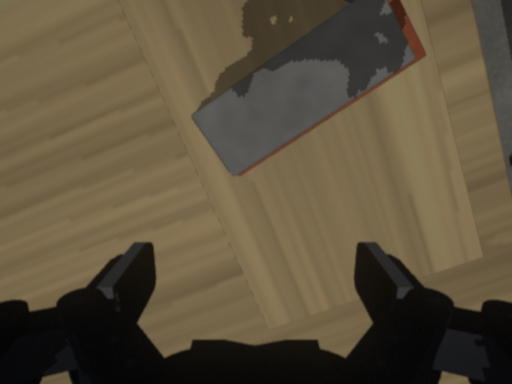

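The move calls were refused, so that picture only shows the start area, with the gripper and a block on the bench. It looks as though every row needs all six keys.

Emit:
drive_tool --motion '[{"tx": 25,"ty": -39,"tz": 0,"rx": 0,"ry": 0,"rz": -7.7},{"tx": 25,"ty": -39,"tz": 0,"rx": 0,"ry": 0,"rz": -7.7},{"tx": 25,"ty": -39,"tz": 0,"rx": 0,"ry": 0,"rz": -7.7},{"tx": 25,"ty": -39,"tz": 0,"rx": 0,"ry": 0,"rz": -7.7},{"tx": 25,"ty": -39,"tz": 0,"rx": 0,"ry": 0,"rz": -7.7},{"tx": 25,"ty": -39,"tz": 0,"rx": 0,"ry": 0,"rz": -7.7},{"tx": 25,"ty": -39,"tz": 0,"rx": 0,"ry": 0,"rz": -7.7},{"tx": 25,"ty": -39,"tz": 0,"rx": 0,"ry": 0,"rz": -7.7}]'

```text
time: 1.0
ee_pos: [0.3966, 0.1732, 0.4048]
tool_rot: [0.999, 0.054, 0.0, -0.0]
ft_force: [0.6, 0.2, 0.1]
opening: 1.001
```

Emit:
drive_tool --motion '[{"tx": 25,"ty": -39,"tz": 0,"rx": 0,"ry": 0,"rz": 0},{"tx": 25,"ty": -39,"tz": 0,"rx": 0,"ry": 0,"rz": 0},{"tx": 25,"ty": -39,"tz": 0,"rx": 0,"ry": 0,"rz": 0},{"tx": 25,"ty": -39,"tz": 0,"rx": 0,"ry": 0,"rz": 0},{"tx": 25,"ty": -39,"tz": 0,"rx": 0,"ry": 0,"rz": 0},{"tx": 0,"ty": 0,"tz": 0,"rx": 0,"ry": 0,"rz": 0},{"tx": 0,"ty": 0,"tz": 0,"rx": 0,"ry": 0,"rz": 0}]'

```text
time: 1.7
ee_pos: [0.5214, -0.021, 0.404]
tool_rot: [0.998, 0.055, -0.001, -0.0]
ft_force: [-0.2, -0.0, -0.5]
opening: 0.996
```

```bash
python3 - <<'E'
from h import *
s=sense();print(s['time'],s['ee_pos'],yaw(s),s['joint_pos'])
d=shot('wrist','w_bed2')
for n,p in dict(boss=(.5275,-.0073,.046),heel=(.5347,-.096,.06),ledge=(.5204,.0468,.06)).items(): print(n,proj(d,p))
E
```

```text
1.7 [ 0.52135019 -0.02100875  0.4040375 ] (np.float64(6.331402033202377), array([-0.002,  0.   , -1.   ])) [-4.03463232e-02  1.20472756e-01 -4.71193651e-02  1.40473553e+00
  3.04704733e-04  1.41994635e+00]
boss (np.float64(263.3310047577339), np.float64(155.09953025786223))
heel (np.float64(260.4583473300869), np.float64(244.23025682440758))
ledge (np.float64(262.9025263351745), np.float64(97.67134825666896))
```

View pics/w_bed2.png

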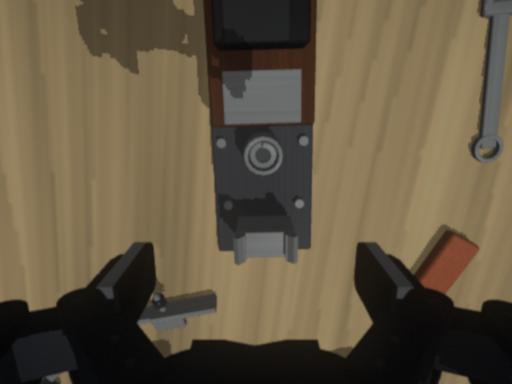

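The wrist view shows the boss at (263,155), the heel block at (265,245) between its cheeks at 239 and 292, the ledge at (262,95), and the plate's near edge from (219,250) to (311,249). This agrees with the top-view projection within about 1 px at the boss. Next I'll refine the boss and the bed yaw.

```bash
python3 - <<'E'
from h import *
d=load('w_bed2');g=cv2.cvtColor(d['image'],cv2.COLOR_BGR2GRAY)
G=cv2.resize(g[120:190,225:300],None,fx=6,fy=6,interpolation=cv2.INTER_CUBIC)
c=cv2.HoughCircles(G,cv2.HOUGH_GRADIENT_ALT,1.5,5,param1=100,param2=.6,minRadius=30,maxRadius=140)
if c is not None:
  for u,v,r in c[0]:
    U,V=225+(u+.5)/6-.5,120+(v+.5)/6-.5; print('circ',U.round(2),V.round(2),(r/6).round(2),np.round(ray(d,U,V,.046),4))
# plate sides: bright->dark transitions along rows, at z=.01
def side(rows,lo,hi,z,sgn):
    p=[]
    for v in rows:
        gr=sgn*np.gradient(cv2.GaussianBlur(g,(3,3),0)[v,lo:hi].astype(float)); p.append(ray(d,lo+gr.argmax(),v,z)[:2])
    p=np.array(p); vx,vy,x0,y0=cv2.fitLine(p.astype(np.float32),cv2.DIST_HUBER,0,.001,.001).ravel(); 
    a=np.degrees(np.arctan2(vy,vx))%180; res=np.abs((p-[x0,y0])@[-vy,vx]).max(); return a.round(2),np.round([x0,y0],4),res
print('plateL',side(range(140,225),208,226,.01,-1)); print('plateR',side(range(140,225),303,320,.01,1))
print('ledgeL',side(range(80,120),213,232,.06,1),'ledgeR',side(range(78,122),295,308,.06,-1))
print('heelL',side(range(236,256),238,252,.06,1),'heelR',side(range(236,256),278,293,.06,-1))
E
```

```text
circ 263.08 155.08 12.74 [ 0.5273 -0.0073  0.046 ]
circ 263.08 155.08 7.84 [ 0.5273 -0.0073  0.046 ]
plateL (np.float32(98.49), array([ 0.4757, -0.0393], dtype=float32), np.float64(0.001211287553078939))
plateR (np.float32(98.04), array([ 0.586 , -0.0375], dtype=float32), np.float64(0.0008359927557443854))
ledgeL (np.float32(98.34), array([0.4841, 0.045 ], dtype=float32), np.float64(0.0005383971146250522)) ledgeR (np.float32(98.45), array([0.5546, 0.0503], dtype=float32), np.float64(2.380200624205037e-08))
heelL (np.float32(121.65), array([ 0.5172, -0.0974], dtype=float32), np.float64(0.010304310162141556)) heelR (np.float32(97.63), array([ 0.5575, -0.0939], dtype=float32), np.float64(0.0010246724558817509))
```

Emit:
drive_tool --motion '[{"tx": -7,"ty": -45,"tz": 0,"rx": 0,"ry": 0,"rz": 0.75},{"tx": -7,"ty": -45,"tz": 0,"rx": 0,"ry": 0,"rz": 0.75},{"tx": -7,"ty": -45,"tz": 0,"rx": 0,"ry": 0,"rz": 0.75},{"tx": -7,"ty": -45,"tz": 0,"rx": 0,"ry": 0,"rz": 0.75},{"tx": -7,"ty": -45,"tz": 0,"rx": 0,"ry": 0,"rz": 0.75},{"tx": -7,"ty": -45,"tz": 0,"rx": 0,"ry": 0,"rz": 0.75},{"tx": -7,"ty": -45,"tz": 0,"rx": 0,"ry": 0,"rz": 0.75},{"tx": -7,"ty": -45,"tz": 0,"rx": 0,"ry": 0,"rz": 0.75}]'

```text
time: 2.55
ee_pos: [0.4649, -0.3799, 0.4053]
tool_rot: [0.994, 0.11, 0.0, 0.0]
ft_force: [1.1, -0.4, 0.2]
opening: 1.004
```

Emit:
drive_tool --motion '[{"tx": 0,"ty": 0,"tz": 0,"rx": 0,"ry": 0,"rz": 0},{"tx": 0,"ty": 0,"tz": 0,"rx": 0,"ry": 0,"rz": 0}]'

```text
time: 2.75
ee_pos: [0.4651, -0.3795, 0.4046]
tool_rot: [0.994, 0.109, -0.0, -0.0]
ft_force: [0.3, 1.2, 0.7]
opening: 0.999
```

```bash
python3 - <<'E'
from h import *
s=sense();print(s['time'],s['ee_pos'],yaw(s),s['joint_pos'])
d=shot('wrist','w_strap')
for n,p in dict(nose=(.4431,-.3014,.072),heel=(.475,-.4474,.072),org=(.454,-.3512,.072)).items(): print(n,proj(d,p))
E
```

```text
2.75 [ 0.46511043 -0.37948202  0.40459802] (np.float64(12.462140125089078), array([-0.   ,  0.001, -1.   ])) [-6.84456945e-01  2.71682055e-01  1.39419620e-01  1.43921781e+00
  4.80947856e-04  6.68833860e-01]
nose (np.float64(249.74794780135255), np.float64(81.54393952288719))
heel (np.float64(249.98127422816435), np.float64(242.21944282445637))
org (np.float64(249.85518728950106), np.float64(141.1330888179343))
```

View pics/w_strap.png

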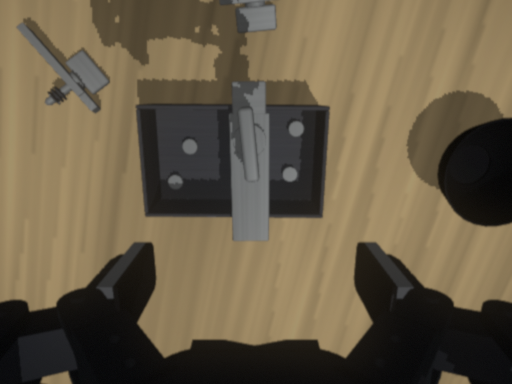

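The wrist view shows the bar from the nose at (250,82) to the heel at (251,241). Its wing runs from (244,110) to (252,180), turned slightly counter-clockwise from the bar. The tub is at (485,175), well clear. Now I'll measure the bar edges.

```bash
python3 - <<'E'
from h import *
d=load('w_strap');g=cv2.GaussianBlur(cv2.cvtColor(d['image'],cv2.COLOR_BGR2GRAY),(3,3),0).astype(float)
def side(rows,lo,hi,z,sgn):
    p=np.array([ray(d,lo+(sgn*np.gradient(g[v,lo:hi])).argmax(),v,z)[:2] for v in rows])
    vx,vy,x0,y0=cv2.fitLine(p.astype(np.float32),cv2.DIST_HUBER,0,.001,.001).ravel()
    return (np.degrees(np.arctan2(vy,vx))%180).round(2),np.round(p.mean(0),4),np.abs((p-[x0,y0])@[-vy,vx]).max().round(4)
Z=.068
L=side(range(190,212),224,242,Z,1);Rr=side(range(190,212),260,276,Z,-1);print(L,Rr)
print('L long',side(range(115,212),226,240,Z,1))
g2=cv2.cvtColor(d['image'],cv2.COLOR_BGR2HSV)[:,:,1].astype(float)
h=[230+np.abs(np.gradient(g2[230:252,u])).argmax() for u in range(238,266)];n=[74+np.abs(np.gradient(g2[74:92,u])).argmax() for u in range(238,262)]
hr,nr=np.median(h),np.median(n);print(hr,nr)
H=ray(d,251.5,hr,Z);N=ray(d,249.7,nr,Z);print(H,N,np.linalg.norm(H-N),np.degrees(np.arctan2(*(N-H)[1::-1])))
ax=(N-H)/np.linalg.norm(N-H)
print('origin',H+ax*.1,N-ax*.051,'grip',H+ax*.055)
E
```

```text
(np.float32(104.82), array([ 0.4487, -0.4108]), np.float64(0.0006)) (np.float32(103.12), array([ 0.4839, -0.4031]), np.float64(0.0))
L long (np.float32(103.3), array([ 0.4407, -0.376 ]), np.float64(0.0007))
240.0 81.0
[ 0.4762904  -0.44653233  0.068     ] [ 0.44287042 -0.30081047  0.068     ] 0.14950503238626753 102.91689185706323
origin [ 0.45393665 -0.34906279  0.068     ] [ 0.45427083 -0.35051993  0.068     ] grip [ 0.46399584 -0.39292408  0.068     ]
```

Emit:
drive_tool --motion '[{"tx": -1,"ty": -14,"tz": 0,"rx": 0,"ry": 0,"rz": 0.5},{"tx": 0,"ty": 0,"tz": -40,"rx": 0,"ry": 0,"rz": 0},{"tx": 0,"ty": 0,"tz": -40,"rx": 0,"ry": 0,"rz": 0},{"tx": 0,"ty": 0,"tz": -40,"rx": 0,"ry": 0,"rz": 0},{"tx": 0,"ty": 0,"tz": -30,"rx": 0,"ry": 0,"rz": 0},{"tx": 0,"ty": 0,"tz": -20,"rx": 0,"ry": 0,"rz": 0},{"tx": 0,"ty": 0,"tz": -12,"rx": 0,"ry": 0,"rz": 0},{"tx": 0,"ty": 0,"tz": 0,"rx": 0,"ry": 0,"rz": 0}]'

```text
time: 3.6
ee_pos: [0.4641, -0.3931, 0.2214]
tool_rot: [0.994, 0.114, -0.001, -0.001]
ft_force: [-0.3, -0.1, 0.1]
opening: 0.998
```

Emit:
drive_tool --motion '[{"tx": 0,"ty": 0,"tz": 0,"rx": 0,"ry": 0,"rz": 0},{"tx": 0,"ty": 0,"tz": 0,"rx": 0,"ry": 0,"rz": 0},{"tx": 0,"ty": 0,"tz": 0,"rx": 0,"ry": 0,"rz": 0},{"tx": 0,"ty": 0,"tz": 0,"rx": 0,"ry": 0,"rz": 0},{"tx": 0,"ty": 0,"tz": 0,"rx": 0,"ry": 0,"rz": 0},{"tx": 0,"ty": 0,"tz": 0,"rx": 0,"ry": 0,"rz": 0},{"tx": 0,"ty": 0,"tz": 0,"rx": 0,"ry": 0,"rz": 0},{"tx": 0,"ty": 0,"tz": 0,"rx": 0,"ry": 0,"rz": 0}]' --claw 1 --newtons 110

```text
time: 4.4
ee_pos: [0.4643, -0.3943, 0.2244]
tool_rot: [0.994, 0.113, 0.001, 0.001]
ft_force: [-1.5, -0.3, 5.9]
opening: 0.389
```

Emit:
drive_tool --motion '[{"tx": 0,"ty": 0,"tz": 0,"rx": 0,"ry": 0,"rz": 0},{"tx": 0,"ty": 0,"tz": 0,"rx": 0,"ry": 0,"rz": 0},{"tx": 0,"ty": 0,"tz": 10,"rx": 0,"ry": 0,"rz": 0},{"tx": 0,"ty": 0,"tz": 20,"rx": 0,"ry": 0,"rz": 0},{"tx": 0,"ty": 0,"tz": 30,"rx": 0,"ry": 0,"rz": 0},{"tx": 0,"ty": 0,"tz": 30,"rx": 0,"ry": 0,"rz": 0},{"tx": 0,"ty": 0,"tz": 0,"rx": 0,"ry": 0,"rz": 0},{"tx": 0,"ty": 0,"tz": 0,"rx": 0,"ry": 0,"rz": 0}]'

```text
time: 5.2
ee_pos: [0.4641, -0.3941, 0.3123]
tool_rot: [0.994, 0.113, 0.0, 0.0]
ft_force: [-0.3, 0.6, -6.6]
opening: 0.39
```

```bash
python3 - <<'E'
from h import *
s=sense();print(s['ee_pos'],yaw(s),s['ft_force'],s['ft_torque'],s['opening'])
b=shot('scene','sc1')['image'];c=shot('wrist','w1')['image']
u,v=[int(x) for x in proj(load('sc1'),(.459,-.37,.15))]; print(u,v)
x=cv2.resize(b[max(v-60,0):max(v-60,0)+130,max(u-80,0):max(u-80,0)+160],(480,390),interpolation=cv2.INTER_CUBIC)
y=cv2.resize(c[60:384,120:400],(320,390))
cv2.imwrite('pics/m1.png',np.hstack([x,y]))
E
```

```text
[ 0.46406033 -0.39405531  0.31226713] (np.float64(12.961995277892388), array([ 0., -0., -1.])) [-0.32813687  0.57602488 -6.57239796] [-0.17221058 -0.00550376 -0.05628149] 0.39048910552228777
177 138
```

View pics/m1.png

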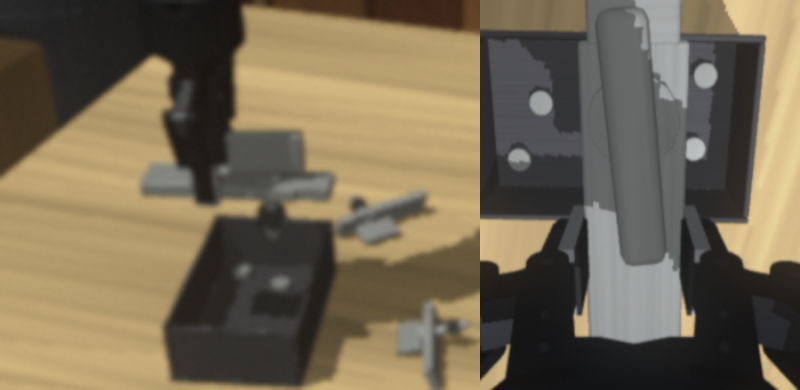

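The wrist crop shows the bar held square between the pads, with the wing clear of them. The scene crop shows the strap lifted and about level. I'm carrying it over to the bed.

Emit:
drive_tool --motion '[{"tx": 8,"ty": 30,"tz": 0,"rx": 0,"ry": 0,"rz": -0.6},{"tx": 9,"ty": 45,"tz": 0,"rx": 0,"ry": 0,"rz": -0.6},{"tx": 9,"ty": 47,"tz": 0,"rx": 0,"ry": 0,"rz": -0.6},{"tx": 9,"ty": 47,"tz": 0,"rx": 0,"ry": 0,"rz": -0.6},{"tx": 9,"ty": 47,"tz": 0,"rx": 0,"ry": 0,"rz": -0.6},{"tx": 9,"ty": 47,"tz": 0,"rx": 0,"ry": 0,"rz": -0.6},{"tx": 9,"ty": 45,"tz": 0,"rx": 0,"ry": 0,"rz": -0.7},{"tx": 8,"ty": 34,"tz": 0,"rx": 0,"ry": 0,"rz": -0.7}]'

```text
time: 6.1
ee_pos: [0.5335, -0.0494, 0.3106]
tool_rot: [0.998, 0.07, -0.002, -0.0]
ft_force: [0.9, -0.9, -6.3]
opening: 0.392
```

Emit:
drive_tool --motion '[{"tx": 0,"ty": 0,"tz": -20,"rx": 0,"ry": 0,"rz": 0},{"tx": 0,"ty": 0,"tz": -15,"rx": 0,"ry": 0,"rz": 0},{"tx": 0,"ty": 0,"tz": 0,"rx": 0,"ry": 0,"rz": 0},{"tx": 0,"ty": 0,"tz": 0,"rx": 0,"ry": 0,"rz": 0}]'

```text
time: 6.5
ee_pos: [0.5335, -0.052, 0.2764]
tool_rot: [0.998, 0.069, -0.002, -0.0]
ft_force: [0.8, -0.9, -5.2]
opening: 0.387
```

```bash
python3 - <<'E'
from h import *
s=sense();print(s['ee_pos'],yaw(s),s['ft_force'],s['ft_torque'],s['opening'])
d=shot('scene','sc2');b=d['image'];c=shot('wrist','w2')['image']
z=s['ee_pos'][2]-.1684;a=np.radians(yaw(s)[0]+90);ax=np.array([np.cos(a),np.sin(a)]);ny=np.array([ax[1],-ax[0]])
o=s['ee_pos'][:2]+.0453*ax
P=lambda x,y,zz:proj(d,[*(o+x*ax+y*ny),zz])
print('origin',o,'z',z)
for n,p in dict(heel_bot_near=(-.1,.018,z),heel_top_near=(-.1,.018,z+.012),nose_bot=(.051,.015,z),nose_top=(.051,.015,z+.012),tip=(0,0,z-.045),wingtop=(0,0,z+.052)).items(): print(n,np.round(P(*p),1))
print('boss',proj(d,(.5273,-.0073,.046)))
x=cv2.resize(b[150:280,240:400],(640,520),interpolation=cv2.INTER_CUBIC); cv2.imwrite('pics/m2.png',x)
E
```

```text
[ 0.53353302 -0.05200146  0.2764405 ] (np.float64(7.96353283108221), array([-0.003,  0.   , -1.   ])) [ 0.82019551 -0.8752528  -5.1956921 ] [-0.18993654  0.04581192 -0.03130993] 0.3870243321271263
origin [ 0.52725703 -0.00713832] z 0.10804049790262982
heel_bot_near [274.2 196.2]
heel_top_near [274.4 191.6]
nose_bot [346.1 202.2]
nose_top [346.9 197.7]
tip [319.3 211.9]
wingtop [324.4 175.5]
boss (np.float64(318.4108079379427), np.float64(217.86894901306556))
```

View pics/m2.png

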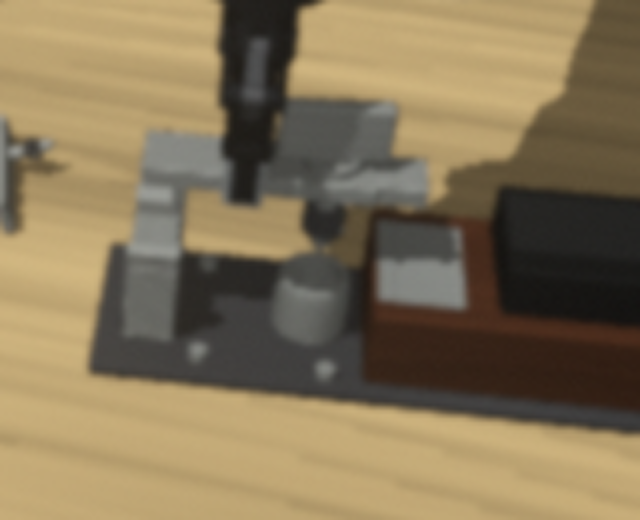

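The scene crop shows the strap level: heel bottom at (276,195) and nose bottom at (347,201), within 1 px of prediction. The pilot tip hangs over the boss mouth at (318,217). I'm lowering it.

Emit:
drive_tool --motion '[{"tx": 0,"ty": 0,"tz": -8,"rx": 0,"ry": 0,"rz": 0},{"tx": 0,"ty": 0,"tz": -6,"rx": 0,"ry": 0,"rz": 0},{"tx": 0,"ty": 0,"tz": -5,"rx": 0,"ry": 0,"rz": 0},{"tx": 0,"ty": 0,"tz": -5,"rx": 0,"ry": 0,"rz": 0},{"tx": 0,"ty": 0,"tz": -4,"rx": 0,"ry": 0,"rz": 0},{"tx": 0,"ty": 0,"tz": 0,"rx": 0,"ry": 0,"rz": 0}]'

```text
time: 7.2
ee_pos: [0.5338, -0.052, 0.2489]
tool_rot: [0.998, 0.069, -0.001, -0.0]
ft_force: [-0.3, 0.3, -5.3]
opening: 0.392
```

Emit:
drive_tool --motion '[{"tx": 0,"ty": 0,"tz": -4,"rx": 0,"ry": 0,"rz": 0},{"tx": 0,"ty": 0,"tz": -4,"rx": 0,"ry": 0,"rz": 0},{"tx": 0,"ty": 0,"tz": -4,"rx": 0,"ry": 0,"rz": 0},{"tx": 0,"ty": 0,"tz": -4,"rx": 0,"ry": 0,"rz": 0},{"tx": 0,"ty": 0,"tz": 0,"rx": 0,"ry": 0,"rz": 0}]'

```text
time: 7.7
ee_pos: [0.534, -0.052, 0.2332]
tool_rot: [0.998, 0.069, -0.0, -0.0]
ft_force: [-0.3, 0.0, -3.9]
opening: 0.392
```

Emit:
drive_tool --motion '[{"tx": 0,"ty": 0,"tz": -2,"rx": 0,"ry": 0,"rz": 0},{"tx": 0,"ty": 0,"tz": -1.5,"rx": 0,"ry": 0,"rz": 0},{"tx": 0,"ty": 0,"tz": 0,"rx": 0,"ry": 0,"rz": 0}]'

```text
time: 8.0
ee_pos: [0.5341, -0.052, 0.2301]
tool_rot: [0.998, 0.069, 0.0, -0.0]
ft_force: [0.9, 1.2, -3.4]
opening: 0.395
```

```bash
python3 - <<'E'
from h import *
s=sense();print(s['ee_pos'],yaw(s),s['ft_force'],s['ft_torque'],s['opening'])
E
```

```text
[ 0.53411375 -0.05200273  0.23008301] (np.float64(7.967040965519082), array([ 0.,  0., -1.])) [ 0.88968921  1.24786646 -3.43398291] [-0.06616506 -0.04270379 -0.04055056] 0.3945274958106451
```

Emit:
drive_tool --motion '[{"tx": 0,"ty": 0,"tz": -1,"rx": 0,"ry": 0,"rz": 0},{"tx": 0,"ty": 0,"tz": -1,"rx": 0,"ry": 0,"rz": 0},{"tx": 0,"ty": 0,"tz": 0,"rx": 0,"ry": 0,"rz": 0}]'

```text
time: 8.3
ee_pos: [0.5341, -0.052, 0.2285]
tool_rot: [0.998, 0.069, 0.0, 0.0]
ft_force: [-0.8, -0.6, -0.5]
opening: 0.388
```

Emit:
drive_tool --motion '[{"tx": 0,"ty": 0,"tz": 0,"rx": 0,"ry": 0,"rz": 0},{"tx": 0,"ty": 0,"tz": 0,"rx": 0,"ry": 0,"rz": 0},{"tx": 0,"ty": 0,"tz": 0,"rx": 0,"ry": 0,"rz": 0},{"tx": 0,"ty": 0,"tz": 0,"rx": 0,"ry": 0,"rz": 0},{"tx": 0,"ty": 0,"tz": 10,"rx": 0,"ry": 0,"rz": 0},{"tx": 0,"ty": 0,"tz": 30,"rx": 0,"ry": 0,"rz": 0},{"tx": 0,"ty": 0,"tz": 40,"rx": 0,"ry": 0,"rz": 0},{"tx": 0,"ty": 20,"tz": 40,"rx": 0,"ry": 0,"rz": 0}]' --claw -1

```text
time: 9.1
ee_pos: [0.5338, -0.033, 0.35]
tool_rot: [0.998, 0.068, -0.0, 0.0]
ft_force: [1.1, -0.4, -0.2]
opening: 1.003
```

Emit:
drive_tool --motion '[{"tx": -3,"ty": 12,"tz": 20,"rx": 0,"ry": 0,"rz": 0},{"tx": -4,"ty": 12,"tz": 0,"rx": 0,"ry": 0,"rz": 0},{"tx": 0,"ty": 0,"tz": 0,"rx": 0,"ry": 0,"rz": 0},{"tx": 0,"ty": 0,"tz": 0,"rx": 0,"ry": 0,"rz": 0}]'

```text
time: 9.5
ee_pos: [0.5267, -0.0079, 0.3671]
tool_rot: [0.998, 0.07, -0.001, 0.0]
ft_force: [-0.6, 0.7, -1.0]
opening: 0.998
```

```bash
python3 - <<'E'
from h import *
s=sense();print(s['time'],s['ee_pos'],yaw(s),s['joint_pos'][5])
w=shot('wrist','w3');d=shot('scene','sc3')
x=cv2.resize(d['image'][165:275,250:390],(508,400),interpolation=cv2.INTER_CUBIC)
y=cv2.resize(w['image'][40:280,170:345],(292,400),interpolation=cv2.INTER_CUBIC)
cv2.imwrite('pics/m3.png',np.hstack([x,y]))
for L in(.004,.010,.0136,.016):print(L,np.round(proj(d,(.5273,-.0073,.112+L)),1),np.round(proj(w,(.5273,-.0073,.112+L)),1))
E
```

```text
9.5 [ 0.52672373 -0.0079138   0.3671392 ] (np.float64(8.004182972072407), array([-0.002, -0.   , -1.   ])) 1.4161374546047463
0.004 [321.9 192.6] [256.8 198.7]
0.01 [322.2 190.4] [256.8 201.3]
0.0136 [322.4 189. ] [256.9 203. ]
0.016 [322.5 188.1] [256.9 204.1]
```

View pics/m3.png

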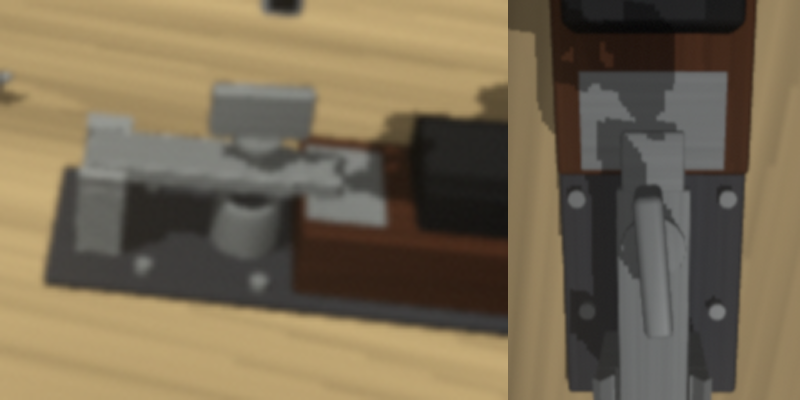

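The crops show the strap seated, with its heel between the cheeks and its nose on the ledge. In the scene the wing top is at (322.5,189), which means a lift of about 13.6 mm. The wing is turned about +5° from the strap. Next I straddle the wing loosely.

Emit:
drive_tool --motion '[{"tx": 0.6,"ty": 0.6,"tz": -30,"rx": 0,"ry": 0,"rz": 5},{"tx": 0,"ty": 0,"tz": -30,"rx": 0,"ry": 0,"rz": 0},{"tx": 0,"ty": 0,"tz": -25,"rx": 0,"ry": 0,"rz": 0},{"tx": 0,"ty": 0,"tz": -12,"rx": 0,"ry": 0,"rz": 0},{"tx": 0,"ty": 0,"tz": 0,"rx": 0,"ry": 0,"rz": 0}]'

```text
time: 10.1
ee_pos: [0.5269, -0.0078, 0.269]
tool_rot: [0.994, 0.113, -0.002, -0.0]
ft_force: [0.0, 0.2, 0.8]
opening: 1.003
```

Emit:
drive_tool --motion '[{"tx": 0,"ty": 0,"tz": 0,"rx": 0,"ry": 0,"rz": 0},{"tx": 0,"ty": 0,"tz": 0,"rx": 0,"ry": 0,"rz": 0},{"tx": 0,"ty": 0,"tz": 0,"rx": 0,"ry": 0,"rz": 0},{"tx": 0,"ty": 0,"tz": 0,"rx": 0,"ry": 0,"rz": 0},{"tx": 0,"ty": 0,"tz": 0,"rx": 0,"ry": 0,"rz": 0},{"tx": 0,"ty": 0,"tz": 0,"rx": 0,"ry": 0,"rz": 0},{"tx": 0,"ty": 0,"tz": 0,"rx": 0,"ry": 0,"rz": 0},{"tx": 0,"ty": 0,"tz": 0,"rx": 0,"ry": 0,"rz": 0}]' --claw 0.6 --newtons 20

```text
time: 10.9
ee_pos: [0.5277, -0.0074, 0.2712]
tool_rot: [0.994, 0.113, -0.0, 0.0]
ft_force: [0.1, 0.7, -0.2]
opening: 0.2
```

Emit:
drive_tool --motion '[{"tx": 0,"ty": 0,"tz": 0,"rx": 0,"ry": 0,"rz": 0},{"tx": 0,"ty": 0,"tz": 0,"rx": 0,"ry": 0,"rz": 0},{"tx": 0,"ty": 0,"tz": 0,"rx": 0,"ry": 0,"rz": 8},{"tx": 0,"ty": 0,"tz": 0,"rx": 0,"ry": 0,"rz": 8},{"tx": 0,"ty": 0,"tz": 0,"rx": 0,"ry": 0,"rz": 8},{"tx": 0,"ty": 0,"tz": 0,"rx": 0,"ry": 0,"rz": 8},{"tx": 0,"ty": 0,"tz": 0,"rx": 0,"ry": 0,"rz": 8},{"tx": 0,"ty": 0,"tz": 0,"rx": 0,"ry": 0,"rz": 0}]' --claw 0.67

```text
time: 11.7
ee_pos: [0.5277, -0.0074, 0.2712]
tool_rot: [0.895, 0.446, 0.0, 0.0]
ft_force: [-0.3, 0.6, 0.2]
opening: 0.166
```

```bash
python3 - <<'E'
from h import *
s=sense();print(s['time'],s['ee_pos'],yaw(s),s['ft_force'],s['ft_torque'],s['opening'])
w=shot('wrist','w4');d=shot('scene','sc4')
x=cv2.resize(d['image'][165:275,250:390],(508,400),interpolation=cv2.INTER_CUBIC)
y=cv2.resize(w['image'][150:384,170:345],(292,400),interpolation=cv2.INTER_CUBIC)
cv2.imwrite('pics/m4.png',np.hstack([x,y]))
E
```

```text
11.7 [ 0.52771051 -0.00739891  0.27122763] (np.float64(52.98854165202019), array([ 0., -0., -1.])) [-0.3488928   0.61632014  0.16637553] [-0.05460656  0.02564677  0.04072142] 0.16579782651748753
```

View pics/m4.png

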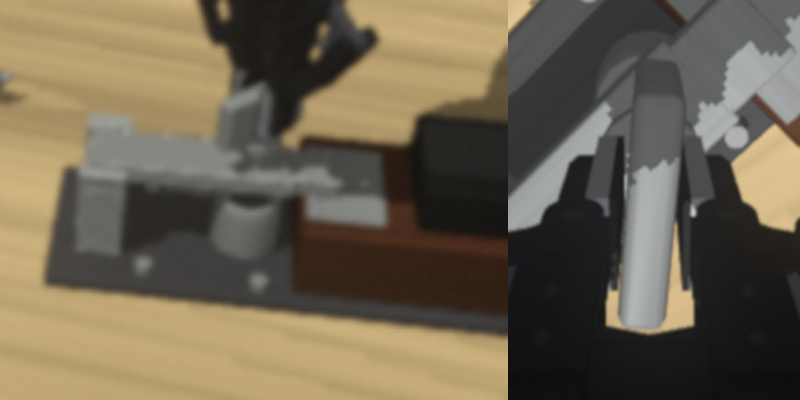

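The wrist crop shows the wing loosely between the pads and following with about 5° of lag. In the scene its top is upright and clear. Turning on.

Emit:
drive_tool --motion '[{"tx": 0,"ty": 0,"tz": 0,"rx": 0,"ry": 0,"rz": 8},{"tx": 0,"ty": 0,"tz": 0,"rx": 0,"ry": 0,"rz": 8},{"tx": 0,"ty": 0,"tz": 0,"rx": 0,"ry": 0,"rz": 8},{"tx": 0,"ty": 0,"tz": 0,"rx": 0,"ry": 0,"rz": 8},{"tx": 0,"ty": 0,"tz": 0,"rx": 0,"ry": 0,"rz": 8},{"tx": 0,"ty": 0,"tz": 0,"rx": 0,"ry": 0,"rz": 8},{"tx": 0,"ty": 0,"tz": 0,"rx": 0,"ry": 0,"rz": 4},{"tx": 0,"ty": 0,"tz": 0,"rx": 0,"ry": 0,"rz": 0}]'

```text
time: 12.6
ee_pos: [0.5277, -0.0074, 0.2712]
tool_rot: [0.61, 0.793, -0.0, -0.0]
ft_force: [-0.9, -0.1, 0.4]
opening: 0.164
```

```bash
cat > wing.py <<'E'
from h import *
def check(f):
    s=sense(); d=shot('wrist',f); t,_=yaw(s); print('t',s['time'],'pos',np.round(s['ee_pos'],4),'yaw',round(t,1),'f',np.round(s['ft_force'],1),'op',round(s['opening'],3))
    for L in (.0036,.0096,.0136,.0156):
        r=[]
        for sg in(1,-1):
            a=np.radians(t+84 if 1 else 0); p=(.5275+sg*.03*np.cos(a),-.0074+sg*.03*np.sin(a),.112+L); r+=[*np.round(proj(d,p),1)]
        print('pred L',L,'far end',r[:2],'near end',r[2:])
    return d
E
python3 - <<'E'
from wing import *
d=check('w5')
for f in('w4','w5'):
    g=load(f)['image'];hsv=cv2.cvtColor(g,cv2.COLOR_BGR2HSV)
    print(f,[(int(v),*g[v,250].tolist()) for v in range(320,350,2)])
E
```

```text
t 12.6 pos [ 0.5277 -0.0074  0.2712] yaw 104.8 f [-0.9 -0.1  0.4] op 0.164
pred L 0.0036 far end [np.float64(262.5), np.float64(198.7)] near end [np.float64(247.2), np.float64(329.5)]
pred L 0.0096 far end [np.float64(262.8), np.float64(203.4)] near end [np.float64(246.9), np.float64(339.1)]
pred L 0.0136 far end [np.float64(263.1), np.float64(206.8)] near end [np.float64(246.7), np.float64(346.0)]
pred L 0.0156 far end [np.float64(263.2), np.float64(208.6)] near end [np.float64(246.6), np.float64(349.6)]
w4 [(320, 175, 174, 172), (322, 174, 174, 171), (324, 174, 173, 171), (326, 173, 173, 170), (328, 172, 171, 169), (330, 171, 172, 169), (332, 171, 171, 168), (334, 170, 170, 167), (336, 168, 169, 166), (338, 168, 169, 166), (340, 160, 161, 159), (342, 143, 161, 171), (344, 98, 129, 146), (346, 31, 34, 36), (348, 27, 27, 28)]
w5 [(320, 164, 165, 163), (322, 165, 164, 162), (324, 164, 164, 162), (326, 164, 164, 162), (328, 163, 164, 161), (330, 162, 163, 160), (332, 162, 163, 160), (334, 162, 163, 159), (336, 161, 162, 159), (338, 161, 162, 159), (340, 160, 161, 158), (342, 152, 153, 151), (344, 100, 100, 99), (346, 31, 31, 32), (348, 27, 27, 28)]
```

Emit:
drive_tool --motion '[{"tx": 0,"ty": 0,"tz": 0,"rx": 0,"ry": 0,"rz": 8},{"tx": 0,"ty": 0,"tz": 0,"rx": 0,"ry": 0,"rz": 8},{"tx": 0,"ty": 0,"tz": 0,"rx": 0,"ry": 0,"rz": 6},{"tx": 0,"ty": 0,"tz": 0,"rx": 0,"ry": 0,"rz": 5},{"tx": 0,"ty": 0,"tz": 0,"rx": 0,"ry": 0,"rz": 0},{"tx": 0,"ty": 0,"tz": 0,"rx": 0,"ry": 0,"rz": 0}]'

```text
time: 13.25
ee_pos: [0.5277, -0.0074, 0.2711]
tool_rot: [0.409, 0.913, -0.0, -0.0]
ft_force: [-0.1, -0.2, -0.2]
opening: 0.162
```

```bash
python3 - <<'E'
from h import *
s=sense();print(s['time'],yaw(s)[0],s['ft_force'])
g=shot('wrist','w6')['image'];print([(v,*g[v,250].tolist()) for v in range(326,348,2)])
E
```

```text
13.25 131.75484886033632 [-0.12953909 -0.23137495 -0.2213786 ]
[(326, 149, 150, 147), (328, 148, 148, 146), (330, 147, 148, 146), (332, 144, 145, 143), (334, 128, 133, 136), (336, 121, 159, 180), (338, 120, 163, 187), (340, 119, 162, 186), (342, 122, 165, 190), (344, 88, 118, 136), (346, 27, 29, 32)]
```

The wing's near edge jumped from row 344 to row 333, so the screw has dropped. Now I turn it forward.

Emit:
drive_tool --motion '[{"tx": 0,"ty": 0,"tz": 0,"rx": 0,"ry": 0,"rz": 0},{"tx": 0,"ty": 0,"tz": -3,"rx": 0,"ry": 0,"rz": -4},{"tx": 0,"ty": 0,"tz": -3,"rx": 0,"ry": 0,"rz": -8},{"tx": 0,"ty": 0,"tz": 0,"rx": 0,"ry": 0,"rz": -8},{"tx": 0,"ty": 0,"tz": 0,"rx": 0,"ry": 0,"rz": -8},{"tx": 0,"ty": 0,"tz": 0,"rx": 0,"ry": 0,"rz": -8},{"tx": 0,"ty": 0,"tz": 0,"rx": 0,"ry": 0,"rz": -8},{"tx": 0,"ty": 0,"tz": 0,"rx": 0,"ry": 0,"rz": -8}]'

```text
time: 14.1
ee_pos: [0.5276, -0.0074, 0.2651]
tool_rot: [0.769, 0.64, -0.0, -0.0]
ft_force: [-0.5, -0.2, -0.5]
opening: 0.165
```

Emit:
drive_tool --motion '[{"tx": 0,"ty": 0,"tz": 0,"rx": 0,"ry": 0,"rz": -8},{"tx": 0,"ty": 0,"tz": 0,"rx": 0,"ry": 0,"rz": -8},{"tx": 0,"ty": 0,"tz": 0,"rx": 0,"ry": 0,"rz": -8},{"tx": 0,"ty": 0,"tz": 0,"rx": 0,"ry": 0,"rz": -8},{"tx": 0,"ty": 0,"tz": 0,"rx": 0,"ry": 0,"rz": -8},{"tx": 0,"ty": 0,"tz": 0,"rx": 0,"ry": 0,"rz": -8},{"tx": 0,"ty": 0,"tz": 0,"rx": 0,"ry": 0,"rz": -8},{"tx": 0,"ty": 0,"tz": 0,"rx": 0,"ry": 0,"rz": -8}]'

```text
time: 14.9
ee_pos: [0.5276, -0.0074, 0.2651]
tool_rot: [0.991, 0.135, -0.0, 0.0]
ft_force: [-0.3, 0.4, -1.0]
opening: 0.164
```

Emit:
drive_tool --motion '[{"tx": 0,"ty": 0,"tz": 0,"rx": 0,"ry": 0,"rz": -8},{"tx": 0,"ty": 0,"tz": 0,"rx": 0,"ry": 0,"rz": -8},{"tx": 0,"ty": 0,"tz": 0,"rx": 0,"ry": 0,"rz": -8},{"tx": 0,"ty": 0,"tz": 0,"rx": 0,"ry": 0,"rz": -8},{"tx": 0,"ty": 0,"tz": 0,"rx": 0,"ry": 0,"rz": -8},{"tx": 0,"ty": 0,"tz": 0,"rx": 0,"ry": 0,"rz": -8},{"tx": 0,"ty": 0,"tz": 0,"rx": 0,"ry": 0,"rz": -8},{"tx": 0,"ty": 0,"tz": 0,"rx": 0,"ry": 0,"rz": -8}]'

```text
time: 15.7
ee_pos: [0.5276, -0.0074, 0.265]
tool_rot: [0.912, -0.41, -0.0, 0.0]
ft_force: [0.0, 0.3, -0.2]
opening: 0.166
```

```bash
python3 - <<'E'
from wing import *
s=sense();print(s['joint_pos'][5],s['ft_torque'])
d=check('w7');g=d['image'];print([(v,g[v,250].tolist(),g[v,262].tolist()) for v in range(300,348,3)])
E
```

```text
2.4022560776595703 [ 0.05630171  0.03313278 -0.00780573]
t 15.7 pos [ 0.5276 -0.0074  0.265 ] yaw -48.4 f [ 0.   0.3 -0.2] op 0.166
pred L 0.0036 far end [np.float64(263.7), np.float64(202.5)] near end [np.float64(247.7), np.float64(338.5)]
pred L 0.0096 far end [np.float64(264.2), np.float64(207.7)] near end [np.float64(247.4), np.float64(348.9)]
pred L 0.0136 far end [np.float64(264.5), np.float64(211.4)] near end [np.float64(247.2), np.float64(356.4)]
pred L 0.0156 far end [np.float64(264.6), np.float64(213.4)] near end [np.float64(247.1), np.float64(360.3)]
[(300, [97, 97, 95], [94, 94, 93]), (303, [96, 96, 95], [94, 94, 92]), (306, [96, 96, 94], [94, 95, 93]), (309, [95, 95, 94], [146, 146, 144]), (312, [95, 95, 94], [151, 152, 149]), (315, [93, 94, 93], [151, 151, 149]), (318, [122, 122, 120], [152, 152, 150]), (321, [136, 136, 134], [153, 153, 150]), (324, [133, 133, 131], [154, 154, 152]), (327, [129, 130, 127], [153, 154, 152]), (330, [126, 126, 124], [154, 154, 151]), (333, [123, 123, 121], [154, 154, 151]), (336, [111, 111, 111], [153, 153, 151]), (339, [109, 129, 140], [130, 135, 136]), (342, [117, 159, 182], [107, 144, 165]), (345, [47, 59, 67], [32, 39, 42])]
```

Emit:
drive_tool --motion '[{"tx": 0,"ty": 0,"tz": 0,"rx": 0,"ry": 0,"rz": -8},{"tx": 0,"ty": 0,"tz": 0,"rx": 0,"ry": 0,"rz": -8},{"tx": 0,"ty": 0,"tz": 0,"rx": 0,"ry": 0,"rz": -8},{"tx": 0,"ty": 0,"tz": 0,"rx": 0,"ry": 0,"rz": -7},{"tx": 0,"ty": 0,"tz": 0,"rx": 0,"ry": 0,"rz": 5},{"tx": 0,"ty": 0,"tz": 0,"rx": 0,"ry": 0,"rz": 0}]'

```text
time: 16.35
ee_pos: [0.5277, -0.0074, 0.2652]
tool_rot: [0.799, -0.601, 0.0, 0.0]
ft_force: [-0.8, -0.1, 0.6]
opening: 0.162
```

Emit:
drive_tool --motion '[{"tx": 0,"ty": 0,"tz": 0,"rx": 0,"ry": 0,"rz": 0},{"tx": 0,"ty": 0,"tz": 0,"rx": 0,"ry": 0,"rz": 0},{"tx": 0,"ty": 0,"tz": 0,"rx": 0,"ry": 0,"rz": 0},{"tx": 0,"ty": 0,"tz": 0,"rx": 0,"ry": 0,"rz": 0},{"tx": 0,"ty": 0,"tz": 0,"rx": 0,"ry": 0,"rz": 0},{"tx": 0,"ty": 0,"tz": 0,"rx": 0,"ry": 0,"rz": 0},{"tx": 0,"ty": 0,"tz": 0,"rx": 0,"ry": 0,"rz": 0},{"tx": 0,"ty": 0,"tz": 0,"rx": 0,"ry": 0,"rz": 0}]' --claw -1

```text
time: 17.15
ee_pos: [0.5277, -0.0074, 0.2652]
tool_rot: [0.798, -0.602, 0.0, 0.0]
ft_force: [-0.1, 0.6, -0.7]
opening: 0.997
```

Emit:
drive_tool --motion '[{"tx": 0,"ty": 0,"tz": 0,"rx": 0,"ry": 0,"rz": 8},{"tx": 0,"ty": 0,"tz": 0,"rx": 0,"ry": 0,"rz": 8},{"tx": 0,"ty": 0,"tz": 0,"rx": 0,"ry": 0,"rz": 8},{"tx": 0,"ty": 0,"tz": 0,"rx": 0,"ry": 0,"rz": 8},{"tx": 0,"ty": 0,"tz": 0,"rx": 0,"ry": 0,"rz": 8},{"tx": 0,"ty": 0,"tz": 0,"rx": 0,"ry": 0,"rz": 8},{"tx": 0,"ty": 0,"tz": 0,"rx": 0,"ry": 0,"rz": 8},{"tx": 0,"ty": 0,"tz": 0,"rx": 0,"ry": 0,"rz": 8}]'

```text
time: 17.95
ee_pos: [0.5277, -0.0074, 0.2652]
tool_rot: [0.996, -0.085, 0.0, -0.0]
ft_force: [-0.7, -0.5, 0.1]
opening: 0.997
```

Emit:
drive_tool --motion '[{"tx": 0,"ty": 0,"tz": 0,"rx": 0,"ry": 0,"rz": 8},{"tx": 0,"ty": 0,"tz": 0,"rx": 0,"ry": 0,"rz": 8},{"tx": 0,"ty": 0,"tz": 0,"rx": 0,"ry": 0,"rz": 8},{"tx": 0,"ty": 0,"tz": 0,"rx": 0,"ry": 0,"rz": 8},{"tx": 0,"ty": 0,"tz": 0,"rx": 0,"ry": 0,"rz": 8},{"tx": 0,"ty": 0,"tz": 0,"rx": 0,"ry": 0,"rz": 8},{"tx": 0,"ty": 0,"tz": 0,"rx": 0,"ry": 0,"rz": 8},{"tx": 0,"ty": 0,"tz": 0,"rx": 0,"ry": 0,"rz": 8}]'

```text
time: 18.75
ee_pos: [0.5277, -0.0074, 0.2652]
tool_rot: [0.89, 0.456, 0.0, 0.0]
ft_force: [-0.2, -0.1, -0.2]
opening: 1.001
```

Emit:
drive_tool --motion '[{"tx": 0,"ty": 0,"tz": 0,"rx": 0,"ry": 0,"rz": 8},{"tx": 0,"ty": 0,"tz": 0,"rx": 0,"ry": 0,"rz": 8},{"tx": 0,"ty": 0,"tz": 0,"rx": 0,"ry": 0,"rz": 8},{"tx": 0,"ty": 0,"tz": 0,"rx": 0,"ry": 0,"rz": 8},{"tx": 0,"ty": 0,"tz": 0,"rx": 0,"ry": 0,"rz": 8},{"tx": 0,"ty": 0,"tz": 0,"rx": 0,"ry": 0,"rz": 8},{"tx": 0,"ty": 0,"tz": 0,"rx": 0,"ry": 0,"rz": 4},{"tx": 0,"ty": 0,"tz": 0,"rx": 0,"ry": 0,"rz": 0}]'

```text
time: 19.55
ee_pos: [0.5277, -0.0074, 0.2652]
tool_rot: [0.602, 0.798, -0.0, -0.0]
ft_force: [-0.7, -0.3, 0.8]
opening: 1.0
```

```bash
python3 - <<'E'
from wing import *
s=sense();print(s['joint_pos'][5])
d=check('w8');g=cv2.cvtColor(d['image'],cv2.COLOR_BGR2GRAY)
for v in range(200,345,12): print(v,g[v,225:295:3])
E
```

```text
-0.29280719220589396
t 19.55 pos [ 0.5277 -0.0074  0.2652] yaw 106.0 f [-0.7 -0.3  0.8] op 1.0
pred L 0.0036 far end [np.float64(262.8), np.float64(203.4)] near end [np.float64(246.9), np.float64(339.1)]
pred L 0.0096 far end [np.float64(263.3), np.float64(208.6)] near end [np.float64(246.6), np.float64(349.6)]
pred L 0.0136 far end [np.float64(263.6), np.float64(212.4)] near end [np.float64(246.4), np.float64(357.0)]
pred L 0.0156 far end [np.float64(263.7), np.float64(214.3)] near end [np.float64(246.3), np.float64(360.9)]
200 [90 89 90 90 90 88 63 64 65 66 66 66 67 66 64 65 72 69 66 65 64 64 64 64]
212 [91 92 92 92 92 74 85 91 91 92 93 94 95 94 89 76 91 92 93 92 93 93 93 93]
224 [136 108  84  91  93  75  87  91  93  92  94  94  96  94  89  76  91  91
  80  89  92  92  91  91]
236 [157 155 151 151 153 101  87  92  94  93  95  96  96  94  87  76  92  92
  92  93  88  93  92  93]
248 [160 155 150 149 152 121 106  94  94  94  95  97  96  94  88  76  93  94
  94  93  89  91  92  92]
260 [ 86  89  94 121 150 112 154 173 165 139 124  97  97  93  88  77  93  94
  94  94  93  92  92  90]
272 [183 182 181 181 179 115  89  94  94  95  96  96  97  93  86 141 185 186
 187 186 184 104  46  45]
284 [183 183 182 182 183 131  92  94  94  98 112 106 104 105 109 162 183 174
 168 168 169 169  61  47]
296 [180 181 181 182 182 134 154 162 156 150 149 150 147 132 108 164 182 183
 182 183 183 184 172  62]
308 [182 183 182 177 169 128 152 158 151 148 149 148 146 128 104 168 181 181
 182 182 182 183 184 183]
320 [179 179 179 180 180 132 148 153 147 146 147 146 143 125 100 174 174 172
 170 169 169 170 171 173]
332 [176 177 177 178 179 145 144 147 145 145 144 145 142 121 107 176 178 178
 178 179 179 179 179 179]
344 [ 35  34  34  34  35  38  52  72 108 126 136 126 102  73  48  36  34  33
  35  34  34  34  33  35]
```

Emit:
drive_tool --motion '[{"tx": 0,"ty": 0,"tz": 0,"rx": 0,"ry": 0,"rz": 0},{"tx": 0,"ty": 0,"tz": 0,"rx": 0,"ry": 0,"rz": 0},{"tx": 0,"ty": 0,"tz": 0,"rx": 0,"ry": 0,"rz": 0},{"tx": 0,"ty": 0,"tz": 0,"rx": 0,"ry": 0,"rz": 0},{"tx": 0,"ty": 0,"tz": 0,"rx": 0,"ry": 0,"rz": 0},{"tx": 0,"ty": 0,"tz": 0,"rx": 0,"ry": 0,"rz": 0},{"tx": 0,"ty": 0,"tz": 0,"rx": 0,"ry": 0,"rz": 0},{"tx": 0,"ty": 0,"tz": 0,"rx": 0,"ry": 0,"rz": 0}]' --claw 0.67

```text
time: 20.4
ee_pos: [0.5277, -0.0074, 0.2652]
tool_rot: [0.602, 0.798, -0.0, -0.0]
ft_force: [0.5, 0.7, 0.6]
opening: 0.17
```

Emit:
drive_tool --motion '[{"tx": 0,"ty": 0,"tz": 0,"rx": 0,"ry": 0,"rz": -5},{"tx": 0,"ty": 0,"tz": 0,"rx": 0,"ry": 0,"rz": -8},{"tx": 0,"ty": 0,"tz": 0,"rx": 0,"ry": 0,"rz": -8},{"tx": 0,"ty": 0,"tz": 0,"rx": 0,"ry": 0,"rz": -8},{"tx": 0,"ty": 0,"tz": 0,"rx": 0,"ry": 0,"rz": -8},{"tx": 0,"ty": 0,"tz": 0,"rx": 0,"ry": 0,"rz": -8},{"tx": 0,"ty": 0,"tz": -2,"rx": 0,"ry": 0,"rz": -8},{"tx": 0,"ty": 0,"tz": -2,"rx": 0,"ry": 0,"rz": -8}]'

```text
time: 21.2
ee_pos: [0.5277, -0.0074, 0.2613]
tool_rot: [0.925, 0.38, 0.0, 0.0]
ft_force: [0.4, -0.5, -0.1]
opening: 0.164
```

Emit:
drive_tool --motion '[{"tx": 0,"ty": 0,"tz": 0,"rx": 0,"ry": 0,"rz": -8},{"tx": 0,"ty": 0,"tz": 0,"rx": 0,"ry": 0,"rz": -8},{"tx": 0,"ty": 0,"tz": 0,"rx": 0,"ry": 0,"rz": -8},{"tx": 0,"ty": 0,"tz": 0,"rx": 0,"ry": 0,"rz": -8},{"tx": 0,"ty": 0,"tz": 0,"rx": 0,"ry": 0,"rz": -8},{"tx": 0,"ty": 0,"tz": 0,"rx": 0,"ry": 0,"rz": -8},{"tx": 0,"ty": 0,"tz": 0,"rx": 0,"ry": 0,"rz": -8},{"tx": 0,"ty": 0,"tz": 0,"rx": 0,"ry": 0,"rz": -8}]'

```text
time: 22.0
ee_pos: [0.5276, -0.0074, 0.2611]
tool_rot: [0.986, -0.168, -0.0, -0.0]
ft_force: [0.2, -0.6, -0.5]
opening: 0.163
```

Emit:
drive_tool --motion '[{"tx": 0,"ty": 0,"tz": 0,"rx": 0,"ry": 0,"rz": -8},{"tx": 0,"ty": 0,"tz": 0,"rx": 0,"ry": 0,"rz": -8},{"tx": 0,"ty": 0,"tz": 0,"rx": 0,"ry": 0,"rz": -8},{"tx": 0,"ty": 0,"tz": 0,"rx": 0,"ry": 0,"rz": -8},{"tx": 0,"ty": 0,"tz": 0,"rx": 0,"ry": 0,"rz": -6},{"tx": 0,"ty": 0,"tz": 0,"rx": 0,"ry": 0,"rz": 6},{"tx": 0,"ty": 0,"tz": 0,"rx": 0,"ry": 0,"rz": 0}]'

```text
time: 22.7
ee_pos: [0.5277, -0.0074, 0.2612]
tool_rot: [0.903, -0.431, -0.0, 0.0]
ft_force: [0.4, 0.3, -0.2]
opening: 0.167
```

```bash
python3 - <<'E'
from wing import *
d=check('w9');g=cv2.cvtColor(d['image'],cv2.COLOR_BGR2GRAY)
e=shot('scene','sc9')
for u in(250,256,262): print(u,g[300:350:2,u])
x=cv2.resize(e['image'][165:275,250:390],(508,400),interpolation=cv2.INTER_CUBIC)
y=cv2.resize(d['image'][150:384,170:345],(292,400),interpolation=cv2.INTER_CUBIC)
cv2.imwrite('pics/m9.png',np.hstack([x,y]))
E
```

```text
t 22.7 pos [ 0.5277 -0.0074  0.2612] yaw -51.0 f [ 0.4  0.3 -0.2] op 0.167
pred L 0.0036 far end [np.float64(263.8), np.float64(206.0)] near end [np.float64(247.3), np.float64(345.3)]
pred L 0.0096 far end [np.float64(264.2), np.float64(211.5)] near end [np.float64(247.0), np.float64(356.3)]
pred L 0.0136 far end [np.float64(264.5), np.float64(215.5)] near end [np.float64(246.7), np.float64(364.2)]
pred L 0.0156 far end [np.float64(264.7), np.float64(217.6)] near end [np.float64(246.6), np.float64(368.3)]
250 [ 93  93  94  93  93  93  93  93  92  93  92  95 112 145 148 148 147 148
 148 146 133 147 113  27  24]
256 [ 95  95  95  95  95  95  96  95  98 130 153 155 155 154 155 154 154 154
 153 148 135 145 126  39  24]
262 [ 93  93  93  93  92  99 134 151 153 153 152 152 152 151 150 151 150 149
 149 147 135 142  79  26  23]
```

View pics/m9.png

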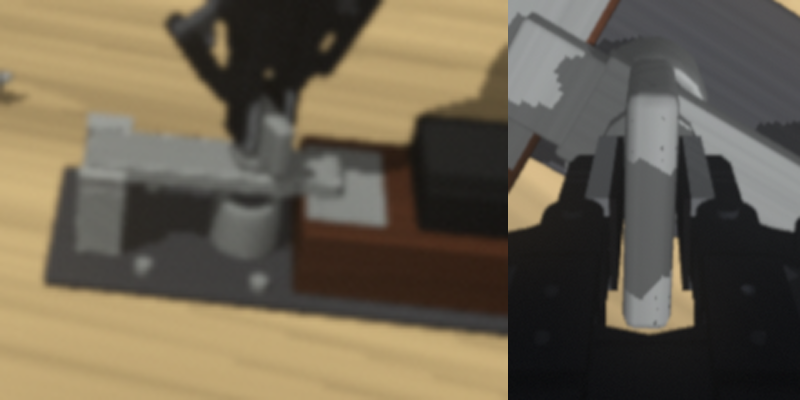

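The crops show the wing aligned between the pads and the strap still seated. The screw is at about −4.17 rad with a lift of about 4 mm. Now I grip the wing and hold.

Emit:
drive_tool --motion '[{"tx": 0,"ty": 0,"tz": 0,"rx": 0,"ry": 0,"rz": 0},{"tx": 0,"ty": 0,"tz": 0,"rx": 0,"ry": 0,"rz": 0},{"tx": 0,"ty": 0,"tz": 0,"rx": 0,"ry": 0,"rz": 0},{"tx": 0,"ty": 0,"tz": 0,"rx": 0,"ry": 0,"rz": 0},{"tx": 0,"ty": 0,"tz": 0,"rx": 0,"ry": 0,"rz": 0},{"tx": 0,"ty": 0,"tz": 0,"rx": 0,"ry": 0,"rz": 0},{"tx": 0,"ty": 0,"tz": 0,"rx": 0,"ry": 0,"rz": 0},{"tx": 0,"ty": 0,"tz": 0,"rx": 0,"ry": 0,"rz": 0}]' --claw 1 --newtons 25

```text
time: 23.6
ee_pos: [0.5277, -0.0074, 0.2613]
tool_rot: [0.902, -0.431, 0.0, -0.0]
ft_force: [-0.6, 1.3, 1.2]
opening: 0.134
```

Emit:
drive_tool --motion '[{"tx": 0,"ty": 0,"tz": 0,"rx": 0,"ry": 0,"rz": 0},{"tx": 0,"ty": 0,"tz": 0,"rx": 0,"ry": 0,"rz": 0},{"tx": 0,"ty": 0,"tz": 0,"rx": 0,"ry": 0,"rz": 0},{"tx": 0,"ty": 0,"tz": 0,"rx": 0,"ry": 0,"rz": 0}]'

```text
time: 24.0
ee_pos: [0.5277, -0.0074, 0.2612]
tool_rot: [0.902, -0.431, 0.0, -0.0]
ft_force: [-0.5, 0.1, 1.7]
opening: 0.134
```

```bash
python3 - <<'E'
from wing import *
d=check('w10');g=cv2.cvtColor(d['image'],cv2.COLOR_BGR2GRAY);g0=cv2.cvtColor(load('w9')['image'],cv2.COLOR_BGR2GRAY)
for u in(250,256): print(u,g[330:350:2,u])
for v in(220,300): print(v,g[v,225:285:3],g0[v,225:285:3])
s=sense();print(s['ft_force'],s['ft_torque'])
# bystanders: top view difference
a=load('top0')['image'].astype(int);b=shot('top','top9')['image'].astype(int)
for n,(u,v) in dict(tub=(311,125),slip=(241,114),wrench=(168,116)).items(): print(n,np.abs(a-b)[v-18:v+18,u-28:u+28].max(2).__gt__(30).sum())
# strap level: wing/strap edges in scene before/after turning
p=load('sc3')['image'].astype(int);q=shot('scene','sc10')['image'].astype(int);print('heel part diff',np.abs(p-q)[190:222,268:305].max(2).__gt__(30).sum(),'nose',np.abs(p-q)[205:222,328:346].max(2).__gt__(30).sum())
E
```

```text
t 24.0 pos [ 0.5277 -0.0074  0.2612] yaw -51.0 f [-0.5  0.1  1.7] op 0.134
pred L 0.0036 far end [np.float64(263.8), np.float64(206.0)] near end [np.float64(247.3), np.float64(345.3)]
pred L 0.0096 far end [np.float64(264.3), np.float64(211.5)] near end [np.float64(247.0), np.float64(356.3)]
pred L 0.0136 far end [np.float64(264.6), np.float64(215.5)] near end [np.float64(246.8), np.float64(364.2)]
pred L 0.0156 far end [np.float64(264.7), np.float64(217.6)] near end [np.float64(246.6), np.float64(368.3)]
250 [145 145 145 145 144 132 147 112  28  22]
256 [151 151 151 151 149 135 145 125  38  22]
220 [ 96  95  85  69  90  89 123 145 149 152 155 160 162 159 153 129 135  99
 143 153] [ 97  96  85  70  90  85 109 135 149 151 155 158 161 158 158 146 124 105
 146 155]
300 [23 21 24 25 27 46 86 92 92 93 94 95 95 90 83 29 27 24 24 23] [ 23  23  27  28 101  80  89  93  93  95  95  96  95  89  80 180  66  30
  26  27]
[-1.1085598  -0.02998866  0.59676654] [0.0743028  0.15701878 0.0082951 ]
tub 0
slip 0
wrench 1728
heel part diff 0 nose 76
```

```bash
python3 - <<'E'
from h import *
p=load('scene0')['image'].astype(int);q=load('sc10')['image'].astype(int);D=np.abs(p-q).max(2)>30
for n,(a,b,c,d) in dict(wrench=(310,345,298,410),slip=(270,320,200,265),tub=(215,270,118,182)).items(): print(n,D[a:b,c:d].sum())
b=load('top9')['image'];print('top wrench patch mean',b[98:134,140:196].reshape(-1,3).mean(0), load('top0')['image'][98:134,140:196].reshape(-1,3).mean(0))
n=np.abs(load('sc3')['image'].astype(int)-q).max(2)[205:222,328:346];print((n>30).astype(int).sum(1),(n>30).sum(0))
E
```

```text
wrench 0
slip 0
tub 0
top wrench patch mean [61.53373016 78.92956349 90.92212302] [ 91.46527778 129.23214286 146.1468254 ]
[12 11  3  1  3  7  9  8  9  8  5  0  0  0  0  0  0] [5 6 6 6 6 6 6 5 2 2 2 2 2 2 3 3 3 9]
```

The scene view shows the bystanders unchanged; in the top view the arm or its shadow covers the wrench. The heel is unchanged, and the small difference at the nose is gripper and shadow. I'm handing in.

```bash
python3 -c "
from plant import sign_off; print(sign_off())"
```

```text
the job is handed in; nothing more can be done
None
```

I laid the strap across the heel block and ledge, with its screw in the boss. I turned the screw backward until it dropped, turned it forward about one turn, and handed the job in at about 24 s. The gripper was still holding the wing. No verdict was reported.

**Checks that passed:**
- **Placement:** the pictures showed the strap seated level, with its wide end between the cheeks. The unstarted screw stood about 13.6 mm up.
- **Drop:** the wing's edge jumped about 10 px in the wrist view once the screw had turned back to between about 90° and 120°.
- **Final state:** the screw is at about −4.2 rad with a lift of about 4 mm. The grip is set to 25 N, and the fingers stopped on the wing at an opening of 0.134.
- **Bystanders:** in the scene view the pixels around the tub, the wrench and the slip stone are unchanged from the start.

**Checks that disagreed:**
- **Wrench, top view:** the wrench's patch changed there. I put this down to the arm or its shadow, because the scene view shows the wrench untouched.
- **Nose, scene view:** a few pixels changed near the strap's nose. I judged these to be gripper and shadow. I had no picture views left to look at either one directly.

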